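Turn the tile shard and photograph its glaze

TASK

Swing the red handle over so that the white tray tips the tile shard, blue glazed face up, onto the black bed in front of the camera, and leave the tray tipped over against its stop; do not touch the shard itself. Then take its picture with the orange shutter button: press it to its halfway stop to focus, hold it there for about a second, press it fully down, and let go. Leave everything else on the ledge where it is, and do not fire the shutter before the shard has been turned.

Things in the scene. Friction and masses are not known exactly. Their poses are not given: they have to be found in the camera images.
- stand: tile-turning stand fixed to the ledge: dark steel base plate 180 x 370 x 6 mm; white tipping tray on the -y side of a hinge that runs along the stand's x axis, black rubber bed on the +y side, black camera on a post beyond the bed (y = 140 to 240 mm, up to 200 mm high). Origin on the ledge straight below the middle of the hinge line; z up
- tip_tray (a joint): tilt of the white tray about the hinge, rad: 0 = level on the stand's -y side (start), 1.57 = upright, 1.92 = at its stop, leaning 20 degrees over the bed. Free-moving hinge, tray 0.35 kg: let go before upright it falls back, past upright it drops to the stop. As it rises the shard slides against the rim at the hinge, and topples onto the bed at about 1.67
- handle (a point): grip point, mid free length of the red handle: a round bar, 16 mm thick, 85 mm long, parallel to the hinge, 135 mm from the stand's origin towards its -x; a 12 mm steel arm joins the bar's inner (+x) end to the tray. About 35 mm of bar is free on either side. It moves with the tray
- bed (a point): middle of the top face of the black rubber bed, 33 mm above the ledge; the bed is 150 mm along x and 122 mm along y of the stand, with walls 10 mm higher on three sides
- tile: ceramic tile shard 90 x 80 x 9 mm with one corner snapped off (24 x 24 mm), about 0.15 kg, loose in the tray. Origin at mid-thickness of its 90 x 80 mm outline. Its own z axis points out of the sandy unglazed back (up at the start); the cobalt blue glaze is on the -z face
- release: shutter release, a grey plastic housing 110 x 75 x 40 mm fixed to the ledge with a round orange two-stage button in the middle of its top. Origin centre of its underside
- button_top (a point): centre of the top of the orange button, 42 mm in diameter, 62 mm above the ledge when not pressed; pressed straight down. First stage 8 mm, soft (1 N at first, 4 N at the halfway stop); second stage a further 8 mm, stiff (does not start before 9 N, 13 N when fully down). Springs back when released
- cap (a joint): first-stage travel of the button, m: 0 = up, 0.008 = at the halfway stop (and stays so through the second stage)
- stem (a joint): second-stage travel of the button, m: 0 = not begun, 0.008 = fully down
- vice: small blue steel lever-lock vice fixed to the ledge, 110 x 70 mm, 83 mm high; origin centre of its underside. Bystander
- dish: white ceramic mixing dish, loose, 116 mm across and 45 mm high; origin centre of its underside. Bystander
- scribe: chrome tile scribe, loose, 150 mm long along its x axis, 12 mm thick; origin under its middle. Bystander
- float: blue grout float, loose, 200 x 80 mm, wooden handle on top 63 mm high; origin centre of its underside. Bystander
- bottle: white plastic bottle with green label, loose, 66 mm across, 170 mm high; origin centre of its underside. Bystander
- hinge (a point): middle of the hinge line, 36 mm above the ledge. The handle moves about this line on a circle of radius 110 mm: with the tray at 0 it leans 0.96 rad from vertical towards the stand's -y, with the tray at 1.92 equally far towards +y. The tray is 136 mm along the hinge and 125 mm wide, with rims 12 to 14 mm high
Things that resemble listed ones, but are neither listed nor needed, are in the scene too. Leave any yellow look-alike of the release alone.

How it is judged (in metres and radians):
On the way, in this order (a step that is already met when the one before it is completed fails the run):
1. the shard has tumbled onto the bed, glazed face up, and lies still (angle between tile's own z axis and vertical above 2.9 rad and y of tile in the frame of stand between 0.03 and 0.125 m and z of tile in the frame of stand below 0.055 m and linear speed of tile below 0.03 m/s), for 0.2 s.
2. the button is held at its halfway stop for at least 0.6 s (first stage at least 6 mm, second at most 2 mm) (value of joint cap above 0.006 m and value of joint stem below 0.002 m), for 0.6 s.
3. the button is pressed fully down (second stage at least 6.5 mm) (value of joint cap above 0.006 m and value of joint stem above 0.0065 m), for 0.05 s.
At the end, for the whole second after the job is handed in: the shard lies still on the black bed, glazed face up (within 0.24 rad of level, its middle over the bed); the tray is left tipped over (joint above 1.7 rad); the button is let go and up (each stage within 2 mm) (all of step 1 and x of tile in the frame of stand between -0.06 and 0.06 m and value of joint tip_tray above 1.7 rad and value of joint each of cap, stem below 0.002 m); the robot touches nothing.
It fails at once if the robot touches the shard (contact force between any of the fingers, the arm and tile above 0.5 N).
It fails at once if the shutter is fired before the shard has been turned (value of joint stem above 0.004 m and angle between tile's own z axis and vertical below 2.5 rad).
It fails at once if a loose bystander is moved more than 40 mm (distance of any of dish, scribe, float, bottle from where it was at the start of the episode above 0.04 m).
It also fails if it takes over 58 s, if anything falls off the work surface, if the arm or the gripper's body presses on something with over 40 N, if the wrist force passes 120 N, or if a joint passes its speed limit or range.

ROBOT

A 6-joint arm with a two-finger parallel gripper is mounted at the origin on the work surface. World frame = base frame: x ahead of the robot, y to its left, z up, the work surface at z = 0. Lengths are in mm, angles in rad, forces in N, time in s.
With the tool pointing down it reaches from about 300 to 750 mm from the base axis. Payload 8.5 kg.
Tool frame: the origin (TCP) lies on the front face of the gripper's body, between the roots of the fingers; the fingertips stand 64 mm ahead of it and the grasp point (between the pads) lies 45 mm ahead of it; z points along the fingers, y is the direction in which the jaws open and shut (so a half turn about z gives the same grasp; the last joint's range is limited). The gripper opens to 88 mm and grips with 3 to 60 N. Pads are 18 mm wide; open, the fingers measure 123 mm over their backs; the gripper's body (75 mm by 187 mm) begins 45 mm behind the grasp point.
Start: joints at [0.887, 0.381, 1.297, -0, 1.464, -0.215], TCP at [248.488, 490.647, 302.748] pointing down, gripper open.
Joint ranges: [-3.11, 3.11], [-0.89, 2.33], [0.22, 2.48], [-1.42, 4.56], [0.17, 2.85], [-2.88, 2.88]. Speed limits (rad/s): [2.39, 2.39, 3.14, 3.14, 3.14, 3.14].

INTERFACE

Orientations are given as a rotation vector (axis times angle).
In Python, from cell import monitor, vision, workorder gives the robot as it stands. The module is installed in compiled form; this text tells all that it offers.
- The arm moves only by the tool arm_command, never from a script. Its argument "targets" is a list of rows, each a list of 3 entries, a list of its own where there are three numbers: the shift along the tool's x, y, z in cm, then the turn, a rotation vector about the tool's x, y, z in rad, then the opening, from 0 (shut) to 1 (fully open). In form: [[[dx, dy, dz], [ax, ay, az], claw], ...]. A call has 1 to 20 rows; each row is the pose to reach, as a shift and turn from the pose commanded when the call began, along the tool's axes at that moment; what a row does not reach only later rows make up. A row lasts 1/10 s, in which the tool goes at most 50 mm and 8.59 degrees, less where a joint would pass 70% of its speed; a pose out of reach is approached as far as the arm can. A call with a gripper value outside its range is refused whole. The fingers move at their own pace and stop on an object; "newtons" is the grip in N (left out, the last holds). Time passes only in rows, so rows that repeat a pose let the fingers close. It gives the time, the measured TCP pose, the force and the opening at its end, in the units of the state.
- monitor.observe(): the state, without advancing time (a new reading comes with each control period).
- vision.grab_frame(name): name is "scene" or "side" or "wrist"; returns a dict with "color" (420x560x3 uint8, blue, green, red), "range_z" (420x560 float32, mm along the optical axis (not along the pixel's ray), 0 where there is no reading), "K" (3x3 intrinsics, pixels), "world_from_camera" (4x4, takes a point from camera to world coordinates); the wrist camera has in their place "hand_eye" (4x4, takes a point from camera to tool coordinates, whose origin is the TCP and whose axes are the flange's). Camera axes: x right, y up, looking along -z (the intrinsics and any distortion apply to the point x, -y, -z); pixel columns grow to the right and rows downward; lengths in mm; the calibration is good to about 2 mm. The wrist camera is an equidistant fisheye: a pixel r from the principal point sees the ray r / f radians off the axis. A picture is of the moment at which its call begins: read the wrist's pose just before it.
- workorder.finish_job(): hands the job in, once; it reports no verdict.
The state is a dict: "time_s": time; "joint_pos": joint angles; "qd": joint speeds; "joint_torque": joint torques, N m; "position": TCP position; "orientation": TCP orientation; "wrist_force": force on the tool from outside, world axes, zero at the start; "torque": the same for the moment, N m; "gripper_width": finger opening in mm.
Only numpy, scipy, OpenCV 4.12 (cv2) and the standard library are available. Lean on these libraries where they do the work, as an engineer would, in place of code of your own. Each camera call takes 0.05 s, during which the arm holds its last target. There are 200 camera calls.

## Working session

There is one attempt and no reset: what is moved stays moved. The work goes in short steps, Python scripts to look and compute and a tool call to move; the robot and the scene stay as the last step left them, time stands still between calls to the robot, and variables do not carry over. Pictures are saved under pics/ and viewed, about 8 in all and at most 12, crops included, and the job is handed in when it is done.

Besides the shell and the picture viewer there is one more tool, called as name(argument=value, ...), one argument or row to a line, values as JSON. arm_command: Moves the arm, as the interface text tells. Its arguments: {"type":"object","properties":{"targets":{"type":"array"},"newtons":{"type":"number"}},"required":["targets"]}

```bash
mkdir -p pics
cat > h.py <<'E'
import numpy as np, cv2
from cell import monitor, vision, workorder
from scipy.spatial.transform import Rotation as R
def grab(n):
    s=monitor.observe(); f=vision.grab_frame(n); f['s']=s
    np.save(f'{n}.npy',f,allow_pickle=True); return f
def load(n): return np.load(f'{n}.npy',allow_pickle=True).item()
def world(f):
    K=f['K'];h,w=f['range_z'].shape
    u,v=np.meshgrid(np.arange(w),np.arange(h)); d=f['range_z']
    P=np.stack([(u-K[0,2])/K[0,0]*d,-(v-K[1,2])/K[1,1]*d,-d],-1)
    T=f['world_from_camera']; W=P@T[:3,:3].T+T[:3,3]; W[d==0]=np.nan; return W
E
python3 - <<'E'
from h import *
for n in('scene','side'):
    f=grab(n); cv2.imwrite(f'pics/{n}.png',f['color']); print(f['K'].tolist(),f['world_from_camera'].round(2).tolist(), [k for k in f])
print(monitor.observe())
E
```

```text
[[490.50566408239246, 0.0, 281.80789708299477], [0.0, 490.50566408239246, 209.6666931935775], [0.0, 0.0, 1.0]] [[0.5, -0.48, 0.72, 1621.94], [0.87, 0.26, -0.43, -657.69], [0.02, 0.84, 0.54, 984.27], [0.0, 0.0, 0.0, 1.0]] ['color', 'range_z', 'K', 'world_from_camera', 's']
[[468.1112108823689, 0.0, 276.78963536594375], [0.0, 468.1112108823689, 210.258742140646], [0.0, 0.0, 1.0]] [[0.85, -0.36, 0.39, 1044.25], [0.53, 0.58, -0.61, -878.22], [-0.0, 0.73, 0.69, 1109.2], [0.0, 0.0, 0.0, 1.0]] ['color', 'range_z', 'K', 'world_from_camera', 's']
{'time_s': 0.1, 'joint_pos': array([ 8.86721352e-01,  3.81106146e-01,  1.29813229e+00,  7.26962201e-07,
        1.46357141e+00, -2.15323731e-01]), 'qd': array([ 4.32227791e-04,  4.55380884e-05, -2.34424373e-03,  1.07017161e-03,
       -1.76744093e-03, -5.44879616e-04]), 'joint_torque': array([ 5.34274688e-03, -4.38649678e+01, -2.24914348e+01,  7.15361629e-02,
        3.41848203e-02, -1.04157384e-04]), 'position': array([248.38485782, 490.53920359, 302.22929645]), 'orientation': array([-7.29467026e-01, -3.05518429e+00,  1.72107335e-03]), 'wrist_force': array([0.96650987, 0.08178216, 0.03204192]), 'torque': array([ 0.0355019 ,  0.00326201, -0.00246424]), 'gripper_width': 88.11236569701644}
```

View pics/scene.png

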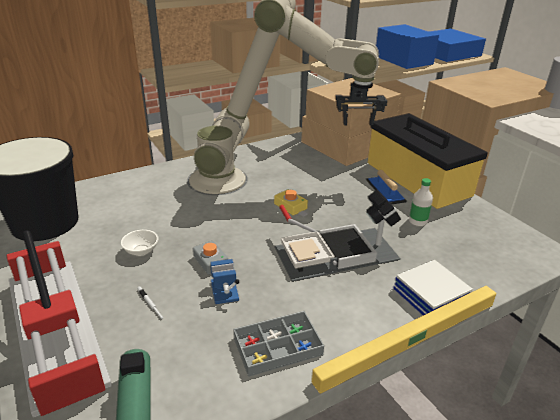

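View pics/side.png

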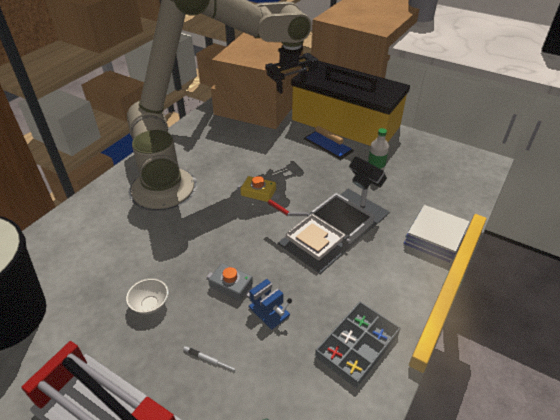

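Shutter candidates are the grey-housed orange button at scene (210,249) / side (230,275), and the yellow look-alike at scene (290,196) / side (258,183), which I reject. The red handle is at scene (287,213) / side (279,207). The red clamp on the left and the red item in the tray box are not the handle. Next I measure and take one close crop.

Run:
```python
from h import *
for n,boxes in (('scene',dict(handle=(270,200,310,225),btn=(198,238,222,260),ybtn=(275,185,310,200))),('side',dict(handle=(262,196,295,218),btn=(215,262,245,285),ybtn=(245,172,275,190)))):
    f=load(n);W=world(f);hsv=cv2.cvtColor(f['color'],cv2.COLOR_BGR2HSV)
    for k,(a,b,c,d) in boxes.items():
        h=hsv[b:d,a:c].astype(int);w=W[b:d,a:c]
        hue=h[...,0]
        m=(h[...,1]>140)&(h[...,2]>70)&(((hue<5)|(hue>172)) if k=='handle' else (hue>=3)&(hue<14))
        p=w[m];p=p[~np.isnan(p[:,0])]
        med=np.median(p,0); p=p[np.linalg.norm(p-med,axis=1)<70]
        print(n,k,len(p),np.median(p,0).round(),p.min(0).round(),p.max(0).round())
        if k=='handle':
            u,s,vt=np.linalg.svd(p-p.mean(0));t=(p-p.mean(0))@vt[0];print(' dir',vt[0].round(3),(p.mean(0)+vt[0]*t.min()).round(),(p.mean(0)+vt[0]*t.max()).round())
        else:
            q=p[p[:,2]>np.percentile(p[:,2],50)-4];print(' top',q.mean(0).round(1),((q.max(0)+q.min(0))/2).round())
# stand: black bed & tray white points
f=load('side');W=world(f)
g=cv2.cvtColor(f['color'],cv2.COLOR_BGR2GRAY)
for nm,m in (('bed',(g<45)),('tray',(g>170))):
    M=np.zeros_like(m);M[185:270,280:375]=m[185:270,280:375]
    nn,l,st,c=cv2.connectedComponentsWithStats(M.astype(np.uint8))
    for i in np.argsort(-st[1:,4])[:2]+1:
        p=W[l==i];p=p[~np.isnan(p[:,0])];print(nm,st[i],np.median(p,0).round(),'rect',cv2.minAreaRect(p[:,:2].astype(np.float32)))
a=cv2.resize(f['color'][165:310,190:390],(800,580),interpolation=cv2.INTER_CUBIC);cv2.imwrite('pics/crop.png',a)
```

```text
scene handle 62 [474.  37. 107.] [434.  23. 101.] [512.  47. 112.]
 dir [ 0.979 -0.205 -0.022] [433.  44. 108.] [513.  28. 106.]
scene btn 142 [ 484. -234.   61.] [ 455. -252.   41.] [ 498. -213.   68.]
 top [ 478.8 -232.7   62.4] [ 477. -233.   62.]
scene ybtn 91 [324. 152.  61.] [298. 134.  38.] [339. 177.  69.]
 top [317.5 153.5  63.3] [318. 155.  63.]
side handle 83 [471.  36. 105.] [433.  20.  98.] [513.  55. 110.]
 dir [ 0.977 -0.213  0.015] [434.  45. 104.] [515.  27. 105.]
side btn 172 [ 480. -236.   60.] [ 450. -254.   35.] [ 498. -197.   66.]
 top [ 477.4 -233.1   60.9] [ 477. -232.   61.]
side ybtn 107 [319. 150.  59.] [294. 134.  41.] [336. 175.  67.]
 top [315.6 153.4  60.5] [314. 154.  61.]
bed [352 207  17  16  73] [690. 212.  32.] rect ((672.9386596679688, 208.02871704101562), (44.049808502197266, 71.15730285644531), 76.57587432861328)
bed [315 207  11  13  37] [566. 144.  32.] rect ((563.7105102539062, 152.81871032714844), (31.086687088012695, 61.93912124633789), 33.70352554321289)
tray [288 219  57  37 851] [609.  40.  43.] rect ((608.7086181640625, 45.076026916503906), (138.17320251464844, 134.80859375), 79.32341003417969)
tray [312 193  31  19  38] [562. 206.  42.] rect ((558.0166015625, 198.080810546875), (129.3067626953125, 32.055206298828125), 67.2918930053711)
```

View pics/crop.png

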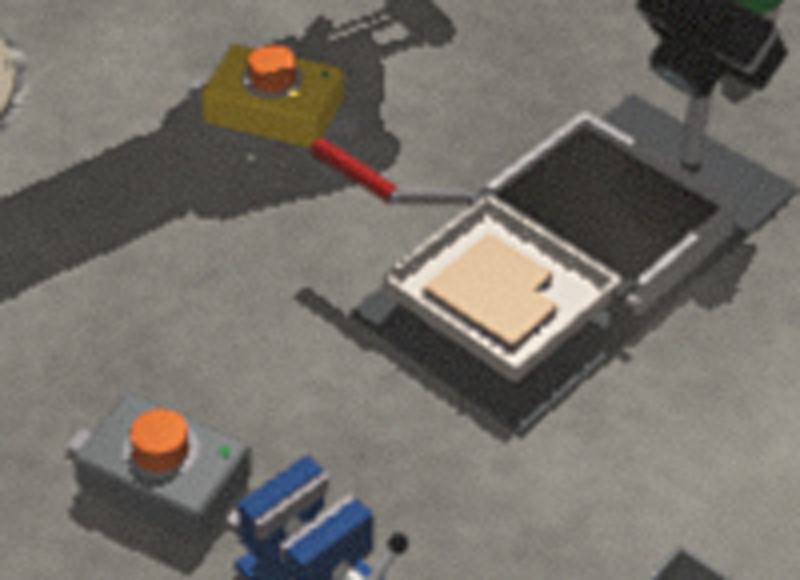

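The crop confirms both choices: the red bar runs from crop (315,148) to (390,195), and the grey release with its orange button is at (160,440). Heights of about 105 mm (bar top surface) and 61 mm (button) agree with the description. Next I compute the approach.

```bash
cat >> h.py <<'E'
def go(p,yaw):
    """shift(cm)/turn to reach TCP p, tool down, tool y along stand y (yaw), from measured pose"""
    s=monitor.observe();Rc=R.from_rotvec(s['orientation'])
    best=None
    for k in(0,np.pi):
        Rt=R.from_euler('z',yaw+k)*R.from_euler('x',np.pi)
        t=(Rc.inv()*Rt).as_rotvec()
        if best is None or np.linalg.norm(t)<np.linalg.norm(best): best=t
    print('shift cm',(Rc.inv().apply(np.array(p)-s['position'])/10).round(2),'turn',best.round(3),'q',s['joint_pos'].round(2))
    print('tool axes in world:\n',Rc.as_matrix().T.round(3))
E
python3 - <<'E'
from h import *
# refine yaw & camera location
f=load('side');W=world(f)
c=np.array([624,97]);
for yaw in(-.2,):
    x=np.array([np.cos(yaw),np.sin(yaw)]);y=np.array([-x[1],x[0]])
    for n in('scene','side'):
        W=world(load(n));d=W[...,:2]-c;S=np.stack([d@x,d@y,W[...,2]],-1)
        m=(S[...,2]>60)&(S[...,2]<230)&(abs(S[...,0])<150)&(S[...,1]>90)&(S[...,1]<260)
        print('camera',S[m].min(0).round(),S[m].max(0).round())
        m=(S[...,2]>38)&(S[...,2]<60)&(abs(S[...,0])<100)&(abs(S[...,1])<150)
        p=S[m];print('tray+walls',np.percentile(p,[1,99],axis=0).round(),cv2.minAreaRect(S[m&(S[...,1]<0)][:,:2].astype(np.float32)))
go([463,42,230],-.2)
E
```

```text
camera [-61. 138.  61.] [ 57. 229. 198.]
tray+walls [[ -92. -123.   38.]
 [  76.  144.   55.]] ((-6.925224304199219, -62.402183532714844), (177.57452392578125, 124.42267608642578), 0.19005025923252106)
camera [-60. 138.  61.] [ 54. 226. 196.]
tray+walls [[ -88. -124.   38.]
 [  76.  145.   53.]] ((-6.059059143066406, -63.519287109375), (127.9085922241211, 178.06141662597656), 89.55204772949219)
shift cm [-39.41 -30.31   7.25] turn [-0.001 -0.    -0.269] q [ 0.89  0.38  1.3   0.    1.46 -0.22]
tool axes in world:
 [[-0.892  0.452  0.   ]
 [ 0.452  0.892 -0.001]
 [-0.001 -0.001 -1.   ]]
```

arm_command(
  targets=[
    [[-5,-4,1],[0,0,-0.05],0.6],
    [[-10,-8,2],[0,0,-0.1],0.6],
    [[-14,-11,3],[0,0,-0.15],0.6],
    [[-18,-14,4],[0,0,-0.2],0.6],
    [[-22,-17,5],[0,0,-0.269],0.6],
    [[-26,-20,5],[0,0,-0.269],0.6],
    [[-30,-23,6],[0,0,-0.269],0.6],
    [[-34,-26,6.5],[0,0,-0.269],0.6],
    [[-37,-28.5,7],[0,0,-0.269],0.6],
    [[-39.4,-30.3,7.2],[0,0,-0.269],0.6],
    [[-39.4,-30.3,7.2],[0,0,-0.269],0.6],
    [[-39.4,-30.3,7.2],[0,0,-0.269],0.6],
    [[-39.4,-30.3,7.2],[0,0,-0.269],0.6],
  ],
)

```text
time_s: 1.4
position: [462.6, 43.1, 230.7]
orientation: [-0.312, -3.125, -0.0]
wrist_force: [-0.1, -0.5, 0.5]
gripper_width: 52.8
```

Run:
```python
from h import *
go([463,42,144],-.2)
f=grab('wrist');cv2.imwrite('pics/wrist.png',f['color']);print(f['K'].tolist(),f['hand_eye'].round(2).tolist())
f=grab('side');cv2.imwrite('pics/s2.png',cv2.resize(f['color'][110:280,190:400],(800,648))[:600])
```

```text
shift cm [-0.07 -0.1   8.67] turn [ 0.    -0.001  0.001] q [-0.16  0.31  1.64  0.    1.19 -1.53]
tool axes in world:
 [[-0.98   0.198  0.001]
 [ 0.198  0.98   0.   ]
 [-0.001  0.    -1.   ]]
[[325.19226210127806, 0.0, 279.73336892618795], [0.0, 325.19226210127806, 204.83969885502557], [0.0, 0.0, 1.0]] [[-0.0, 0.96, 0.29, 73.1], [1.0, 0.0, -0.0, -0.36], [-0.0, 0.29, -0.96, -79.74], [0.0, 0.0, 0.0, 1.0]]
```

View pics/wrist.png

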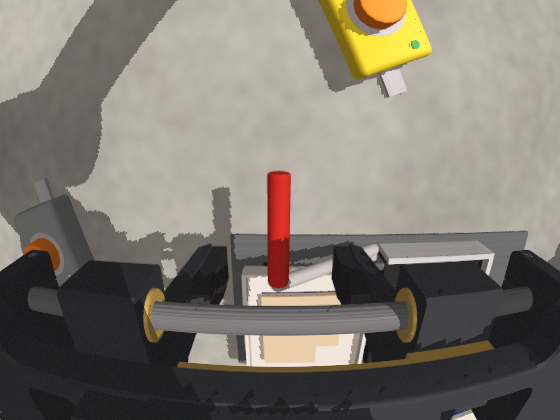

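The wrist view shows the red bar from (279,172) to (279,288), centred between the fingers at columns of about 205 and 350. I go down and grip.

arm_command(
  targets=[
    [[0,0,2.5],[0,0,0],0.6],
    [[0,0,5],[0,0,0],0.6],
    [[0,0,7],[0,0,0],0.6],
    [[0,0,8.6],[0,0,0],0.6],
    [[0,0,8.6],[0,0,0],0.6],
    [[0,0,8.6],[0,0,0],0.0],
    [[0,0,8.6],[0,0,0],0.0],
    [[0,0,8.6],[0,0,0],0.0],
    [[0,0,8.6],[0,0,0],0.0],
    [[0,0,8.6],[0,0,0],0.0],
    [[0,0,8.6],[0,0,0],0.0],
    [[0,0,8.6],[0,0,0],0.0],
  ],
  newtons=10,
)

```text
time_s: 2.7
position: [463.1, 42.1, 145.0]
orientation: [0.313, 3.126, -0.001]
wrist_force: [-2.2, -3.3, 3.8]
gripper_width: 14.5
```

Run:
```python
from h import *
go([463,42,144],-.2)
for i in range(21):
    a=1.95*i/20; th=-.96+a
    print(i,round(a,2),(11*(np.sin(th)+np.sin(.96))).round(2),(-11*(np.cos(th)-np.cos(.96))).round(2))
```

```text
shift cm [ 0.01 -0.01  0.1 ] turn [-0.  0.  0.] q [-0.16  0.43  1.76 -0.    0.95 -1.54]
tool axes in world:
 [[-0.98   0.198 -0.   ]
 [ 0.198  0.98  -0.   ]
 [ 0.    -0.001 -1.   ]]
0 0.0 0.0 -0.0
1 0.1 0.66 -0.85
2 0.2 1.39 -1.63
3 0.29 2.2 -2.33
4 0.39 3.08 -2.95
5 0.49 4.0 -3.49
6 0.58 4.98 -3.93
7 0.68 6.0 -4.27
8 0.78 7.04 -4.51
9 0.88 8.1 -4.65
10 0.97 9.18 -4.69
11 1.07 10.25 -4.62
12 1.17 11.3 -4.45
13 1.27 12.34 -4.18
14 1.36 13.35 -3.8
15 1.46 14.31 -3.33
16 1.56 15.22 -2.77
17 1.66 16.08 -2.12
18 1.76 16.86 -1.39
19 1.85 17.58 -0.59
20 1.95 18.21 0.27
```

arm_command(
  targets=[
    [[0,0.3,-0.4],[0,0,0],0],
    [[0,0.65,-0.85],[0,0,0],0],
    [[0,1.0,-1.25],[0,0,0],0],
    [[0,1.4,-1.63],[0,0,0],0],
    [[0,1.8,-2.0],[0,0,0],0],
    [[0,2.2,-2.33],[0,0,0],0],
    [[0,2.64,-2.65],[0,0,0],0],
    [[0,3.08,-2.95],[0,0,0],0],
    [[0,3.54,-3.23],[0,0,0],0],
    [[0,4.0,-3.49],[0,0,0],0],
    [[0,4.5,-3.72],[0,0,0],0],
    [[0,5.0,-3.93],[0,0,0],0],
    [[0,5.5,-4.12],[0,0,0],0],
    [[0,6.0,-4.27],[0,0,0],0],
    [[0,6.5,-4.4],[0,0,0],0],
    [[0,7.04,-4.51],[0,0,0],0],
    [[0,7.6,-4.59],[0,0,0],0],
    [[0,8.1,-4.65],[0,0,0],0],
    [[0,8.65,-4.68],[0,0,0],0],
    [[0,9.2,-4.69],[0,0,0],0],
  ],
)

```text
time_s: 4.7
position: [481.3, 132.9, 191.6]
orientation: [-0.313, -3.126, 0.0]
wrist_force: [2.2, -4.1, -0.3]
gripper_width: 14.8
```

Run:
```python
from h import *
f=grab('side');cv2.imwrite('pics/s3.png',cv2.resize(f['color'][110:280,190:400],(740,600)))
```

```text
(no output)
```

View pics/s3.png

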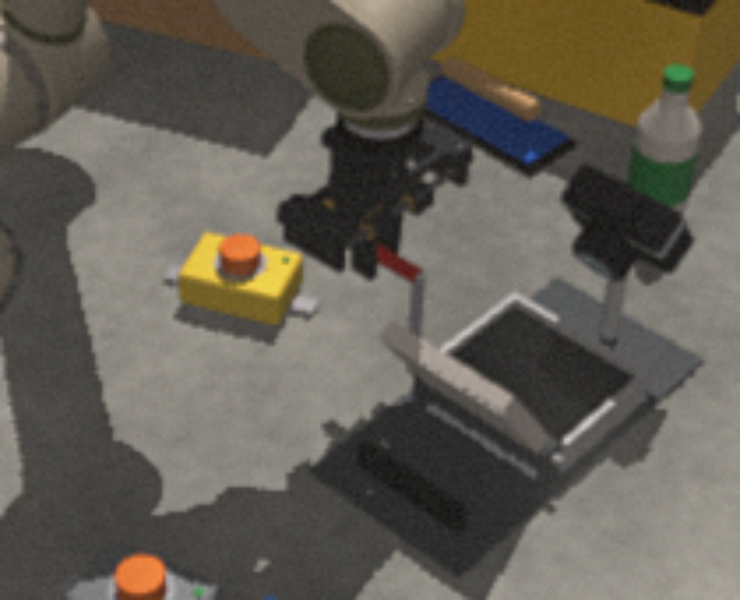

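The tray is about 55° up with the handle held at (395,262). I continue over.

arm_command(
  targets=[
    [[0,0.5,0.02],[0,0,0],0],
    [[0,1.05,0.07],[0,0,0],0],
    [[0,1.6,0.14],[0,0,0],0],
    [[0,2.1,0.24],[0,0,0],0],
    [[0,2.6,0.36],[0,0,0],0],
    [[0,3.14,0.51],[0,0,0],0],
    [[0,3.65,0.69],[0,0,0],0],
    [[0,4.15,0.89],[0,0,0],0],
    [[0,4.64,1.11],[0,0,0],0],
    [[0,5.11,1.36],[0,0,0],0],
    [[0,5.57,1.63],[0,0,0],0],
    [[0,6.02,1.92],[0,0,0],0],
    [[0,6.46,2.23],[0,0,0],0],
    [[0,6.88,2.57],[0,0,0],0],
    [[0,7.28,2.93],[0,0,0],0],
    [[0,7.66,3.3],[0,0,0],0],
    [[0,8.03,3.7],[0,0,0],0],
    [[0,8.38,4.1],[0,0,0],0],
    [[0,8.4,4.15],[0,0,0],0],
    [[0,8.4,4.15],[0,0,0],0],
  ],
)

```text
time_s: 6.75
position: [498.0, 215.0, 150.1]
orientation: [-0.313, -3.126, -0.0]
wrist_force: [0.4, -3.1, -1.6]
gripper_width: 15.3
```

arm_command(
  targets=[
    [[0,0,0],[0,0,0],0.3],
    [[0,0,0],[0,0,0],0.5],
    [[0,0,0],[0,0,0],0.5],
    [[0,0,0],[0,0,0],0.5],
    [[0,0,-1.5],[0,0,0],0.5],
    [[0,0,-4],[0,0,0],0.5],
    [[0,0,-8],[0,0,0],0.5],
    [[0,0,-12],[0,0,0],0.5],
    [[0,0,-12],[0,0,0],0.5],
    [[0,0,-12],[0,0,0],0.5],
  ],
)

```text
time_s: 7.75
position: [497.9, 214.8, 270.5]
orientation: [0.313, 3.125, 0.001]
wrist_force: [0.6, 0.3, -0.3]
gripper_width: 44.2
```

Run:
```python
from h import *
go([477.5,-233,180],-.2)
f=grab('side');cv2.imwrite('pics/s4.png',cv2.resize(f['color'][110:280,190:400],(740,600)))
```

```text
shift cm [ -6.88 -44.3    9.03] turn [0.001 0.001 0.   ] q [ 0.19  0.39  1.38  0.    1.37 -1.18]
tool axes in world:
 [[-0.98   0.198 -0.001]
 [ 0.198  0.98   0.001]
 [ 0.001  0.    -1.   ]]
```

View pics/s4.png

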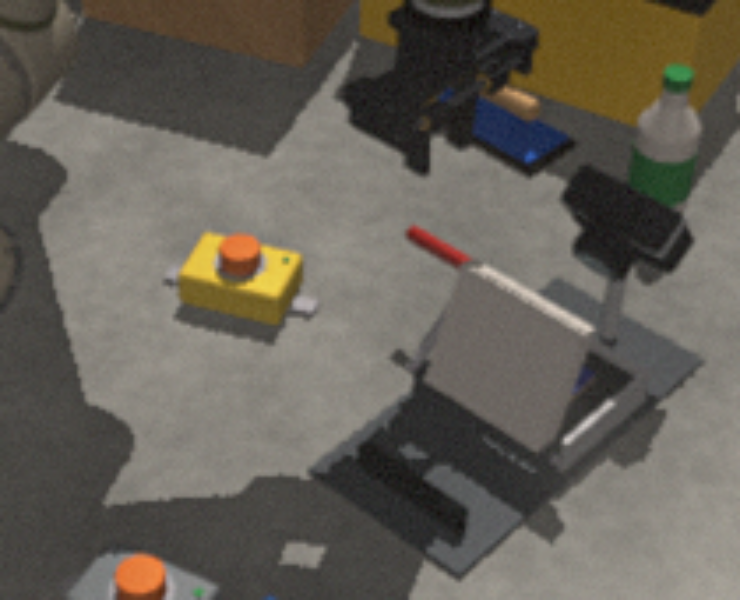

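The tray lies over at its stop, and blue glaze shows on the bed at (582,380). I move above the shutter and check the shard's depth at the same time.

arm_command(
  targets=[
    [[-0.5,-4,0],[0,0,0],0],
    [[-1,-8,0],[0,0,0],0],
    [[-1.5,-12,0],[0,0,0],0],
    [[-2,-16,0],[0,0,0],0],
    [[-3,-20,0.5],[0,0,0],0],
    [[-3.5,-24,2],[0,0,0],0],
    [[-4,-28,3],[0,0,0],0],
    [[-5,-32,4.5],[0,0,0],0],
    [[-6,-36,6],[0,0,0],0],
    [[-6.5,-40,7.5],[0,0,0],0],
    [[-6.9,-43,8.5],[0,0,0],0],
    [[-6.9,-44.3,9],[0,0,0],0],
    [[-6.9,-44.3,9],[0,0,0],0],
    [[-6.9,-44.3,9],[0,0,0],0],
    [[-6.9,-44.3,9],[0,0,0],0],
  ],
)

```text
time_s: 9.3
position: [477.9, -231.7, 180.6]
orientation: [0.311, 3.126, 0.0]
wrist_force: [0.0, 0.7, -0.1]
gripper_width: 0.7
```

Run:
```python
from h import *
c=np.array([624,97]);x=np.array([np.cos(-.2),np.sin(-.2)]);y=np.array([-x[1],x[0]])
for n in('side','scene'):
    f=grab(n);W=world(f);d=W[...,:2]-c;S=np.stack([d@x,d@y,W[...,2]],-1)
    h=cv2.cvtColor(f['color'],cv2.COLOR_BGR2HSV)
    m=(abs(h[...,0].astype(int)-118)<14)&(h[...,1]>90)&(abs(S[...,0])<80)&(S[...,1]>0)&(S[...,1]<135)
    p=S[m];print(n,len(p),p.min(0).round() if len(p) else '',p.max(0).round() if len(p) else '',np.median(p,0))
f=load('scene')
a=cv2.resize(f['color'][180:290,190:410],(800,400),interpolation=cv2.INTER_CUBIC)
w=grab('wrist');go([477.5,-233,140],-.2)
cv2.imwrite('pics/c5.png',a);cv2.imwrite('pics/w5.png',w['color'])
```

```text
side 7 [32. 90. 39.] [ 37. 109.  42.] [ 34.30485967 100.55745887  40.74193276]
scene 167 [-47.  53.  31.] [ 39. 117.  48.] [14.23584328 89.61123147 43.04778229]
shift cm [ 0.03 -0.1   4.06] turn [-0.     0.001  0.002] q [-0.68  0.47  1.54  0.    1.13 -2.05]
tool axes in world:
 [[-0.98   0.197 -0.001]
 [ 0.197  0.98  -0.   ]
 [ 0.001 -0.    -1.   ]]
```

View pics/c5.png

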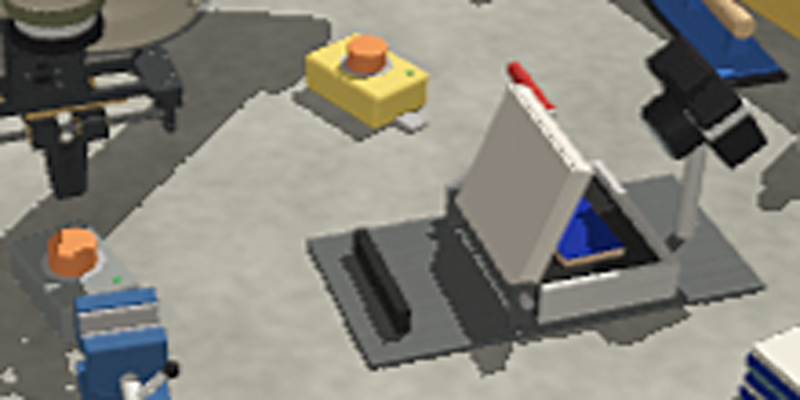

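View pics/w5.png

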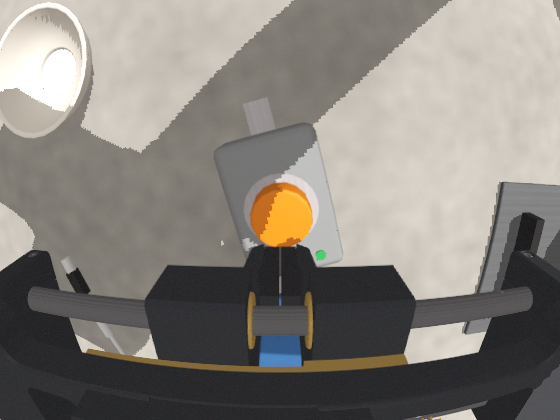

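The crop shows the shard lying flat on the bed, blue up, at (585,235), with its surface about 43 mm above the ledge as expected. The button at wrist (281,214) is in line with the closed fingertips. I go down to just above it.

arm_command(
  targets=[
    [[0,-0.1,1.5],[0,0,0],0],
    [[0,-0.1,3],[0,0,0],0],
    [[0,-0.1,4.5],[0,0,0],0],
    [[0,-0.1,5.2],[0,0,0],0],
    [[0,-0.1,5.2],[0,0,0],0],
    [[0,-0.1,5.2],[0,0,0],0],
  ],
)

```text
time_s: 10.05
position: [477.8, -234.0, 128.7]
orientation: [0.313, 3.125, -0.001]
wrist_force: [0.4, -0.3, -0.2]
gripper_width: 0.6
```

arm_command(
  targets=[
    [[0,0,0.1],[0,0,0],0],
    [[0,0,0.3],[0,0,0],0],
    [[0,0,0.5],[0,0,0],0],
    [[0,0,0.5],[0,0,0],0],
    [[0,0,0.5],[0,0,0],0],
  ],
)

```text
time_s: 10.55
position: [477.7, -234.2, 123.4]
orientation: [0.313, 3.125, -0.001]
wrist_force: [0.6, -0.9, 2.5]
gripper_width: 0.7
```

arm_command(
  targets=[
    [[0,0,0.2],[0,0,0],0],
    [[0,0,0.4],[0,0,0],0],
    [[0,0,0.5],[0,0,0],0],
    [[0,0,0.5],[0,0,0],0],
    [[0,0,0.5],[0,0,0],0],
  ],
)

```text
time_s: 11.05
position: [477.7, -234.2, 118.4]
orientation: [0.313, 3.125, -0.001]
wrist_force: [2.1, 0.2, 5.2]
gripper_width: 0.2
```

arm_command(
  targets=[
    [[0,0,0.03],[0,0,0],0],
    [[0,0,0.03],[0,0,0],0],
    [[0,0,0.03],[0,0,0],0],
    [[0,0,0.03],[0,0,0],0],
    [[0,0,0.03],[0,0,0],0],
    [[0,0,0.03],[0,0,0],0],
    [[0,0,0.03],[0,0,0],0],
    [[0,0,0.03],[0,0,0],0],
    [[0,0,0.03],[0,0,0],0],
    [[0,0,0.03],[0,0,0],0],
  ],
)

```text
time_s: 12.05
position: [477.8, -234.2, 118.4]
orientation: [0.313, 3.125, -0.001]
wrist_force: [0.8, -0.0, 7.4]
gripper_width: 0.4
```

Run:
```python
from h import *
s=monitor.observe();print(s['position'],s['wrist_force'],s['time_s'])
```

```text
[ 477.76391233 -234.22950439  118.36195062] [ 0.7948168  -0.03506095  7.36768595] 12.05
```

The position stayed at 118.4 while the force rose from 5.2 to 7.4 N, so the button is at its halfway stop, held for over 1 s. Now I press fully and let go.

arm_command(
  targets=[
    [[0,0,0.3],[0,0,0],0],
    [[0,0,0.6],[0,0,0],0],
    [[0,0,0.9],[0,0,0],0],
    [[0,0,1.0],[0,0,0],0],
    [[0,0,1.0],[0,0,0],0],
    [[0,0,1.0],[0,0,0],0],
    [[0,0,1.0],[0,0,0],0],
  ],
)

```text
time_s: 12.75
position: [477.9, -234.3, 109.9]
orientation: [0.313, 3.124, -0.003]
wrist_force: [-3.0, 3.7, 23.2]
gripper_width: 0.6
```

It bottomed out, 8.5 mm further down at 23 N. I release.

arm_command(
  targets=[
    [[0,0,-0.5],[0,0,0],0],
    [[0,0,-1.5],[0,0,0],0],
    [[0,0,-3],[0,0,0],0],
    [[0,0,-6],[0,0,0],0],
    [[0,0,-9],[0,0,0],0],
    [[0,0,-9],[0,0,0],0],
    [[0,0,-9],[0,0,0],0],
    [[0,0,-9],[0,0,0],0],
  ],
)

```text
time_s: 13.55
position: [477.0, -233.7, 196.5]
orientation: [-0.313, -3.123, -0.002]
wrist_force: [-0.0, 0.8, -0.4]
gripper_width: 0.4
```

Run:
```python
from h import *
s=monitor.observe();print(s['position'],s['wrist_force'],s['time_s'])
c=np.array([624,97]);x=np.array([np.cos(-.2),np.sin(-.2)]);y=np.array([-x[1],x[0]])
f=grab('scene');W=world(f);d=W[...,:2]-c;S=np.stack([d@x,d@y,W[...,2]],-1)
h=cv2.cvtColor(f['color'],cv2.COLOR_BGR2HSV)
m=(abs(h[...,0].astype(int)-118)<14)&(h[...,1]>90)&(abs(S[...,0])<80)&(S[...,1]>0)&(S[...,1]<135)
p=S[m];print(len(p),p.min(0).round(),p.max(0).round(),np.median(p,0))
q=world(f)[238:260,198:222];o=h[238:260,198:222];k=(o[...,0]<14)&(o[...,1]>140);print('button top z',np.nanpercentile(q[k][:,2],[50,75]))
cv2.imwrite('pics/end.png',f['color'])
```

```text
[ 477.00015524 -233.68117186  196.48683173] [-0.01008626  0.80227384 -0.35763539] 13.55
168 [-43.  54.  31.] [ 44. 117.  48.] [13.98954393 89.34788489 43.0584554 ]
button top z [60.9203792  64.06126559]
```

View pics/end.png

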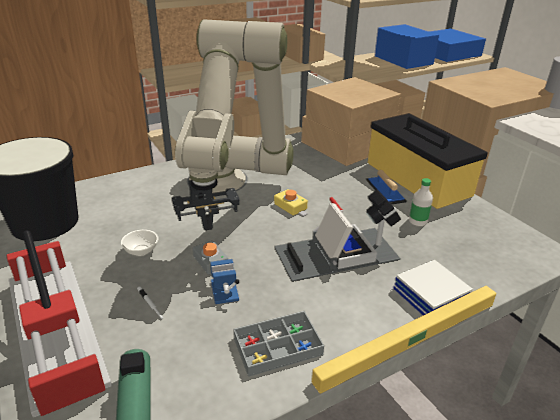

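The final picture shows the tray tipped over at (335,230), blue glaze at (350,242), the button up at (210,249), and the bystanders where they were.

```bash
python3 -c "
from h import *
workorder.finish_job()"
```

```text
the job is handed in; nothing more can be done
```

The shard is turned onto the black bed, blue face up, its picture is taken, and the job is handed in. No verdict was reported. The last clock reading, just before hand-in, was about 13.6 s of the 58 s allowed.

- **Tipping:** I gripped the red bar lightly, carried it round its arc to about 1.86 rad and let go. The tray then lay over against its stop. I did not measure the final tilt, only saw it in the pictures.
- **Shutter:** I held the halfway stop for over 1 s. The tool stayed at 118.4 mm while the force rose from 5.2 to 7.4 N. I then pressed 8.5 mm further until it bottomed at 23 N, and let go.
- **Last checks:**
  - The shard's visible face is about 43 mm above the ledge, and its visible part lies within the bed.
  - It had not moved between my two looks, before and after pressing the button.
  - The button top is back at about 61 mm.
  - The gripper is clear of everything, at near-zero force.
  - The bystanders look unmoved in the last picture.
- **Limits of the checks:** No check failed or disagreed. The tray hides part of the shard, so its exact centre was not measured.

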